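# Index the swivel tape hook and hang the masking tape on it

### The job

The hook of the tape stand has been left resting between its notches. Turn it to the front of the stand and feel for the notch there, until the head drops fully home; then hang the roll of masking tape (the one standing on edge) on the hook, behind its upturned tip. Go gently: neither force the hook round once it has dropped nor bear down on it with the roll, and leave the other things on the bench where they are.

Things in the scene. Friction and masses are not known exactly. Their poses are not given: they have to be found in the camera images.
- tape_stand: steel stand fixed to the bench: grey foot plate 130 x 90 x 10 mm, post 24 mm thick. Origin on the bench, on the axis of the post, about which the hook swivels; z up. The stand's front is its -x side, where the foot reaches farther out (85 mm from the axis; 45 mm at the rear). A spring cap, 29 mm across, ends at z = 180 mm
- collar_top (a point): centre of the top of the bright collar, 56 mm across, 126 mm above the bench. A slot 8 mm deep runs across it: its ends are the front notch and the rear (parking) notch. A key pin under the hook's head drops into it, with 0.03 rad of play to either side. The collar is clamped by hand: the notch lies within 0.35 rad of the stand's front or rear; this frame follows the stand, not the slot
- swivel (a joint): angle of the hook about the post, rad: 0 = the hook points to the stand's front (-x of tape_stand), positive is counter-clockwise seen from above. It turns with light friction (about 1 N at the tip), stays where it is left, and starts 0.9 to 1.8 from the front. Where exactly the front notch is has to be felt; once dropped into it the hook is stopped in both directions
- swivel_lift (a joint): height of the head and hook above home, m: 0 = dropped home in a notch; 0.0075 = the key pin rides on top of the collar. Weight and a light spring (5 to 7 N together) press it down: it drops by itself when the pin comes over a notch, if free to move down, so push the tip from the side rather than grip it. From the wrong notch it has to be lifted out
- hook_tip (a point): centre of the ball, 15 mm across, on the upturned tip of the hook, 116 mm from the post axis, 158 mm above the bench with the head home (165 mm before); the upright below it is 10 mm thick and joins the level arm; the mechanism is light, push it with a few newtons, never more than 15
- hook_seat (a point): point on top of the hook's arm where the roll hangs, 64 mm from the post axis, 141 mm above the bench with the head home. The arm is a level round bar 10 mm thick between the head (radius 18 mm, top 148 mm up) and the upturned tip, whose ball ends 24 mm above the arm's top. Do not press on it with over 15 N. x of this frame points along the arm to the post, z up
- tape_center (a point): centre of the roll of masking tape (cream, 90 mm outside, 78 mm hole, 24 mm wide, 0.12 kg), standing on edge, its centre 45 mm up, chocked between the wooden caul and the cork sanding block; z of this frame is its level axis. Take it from above across its 24 mm width, by the rim some 30 mm to one side of the top: fingers at the very top come down on the hook's arm before the roll does
- wood_caul: bystander: wooden caul 45 x 150 x 22 mm beside the roll, origin at the centre of its underside
- sanding_block: bystander: cork sanding block 56 x 101 x 28 mm on the other side of the roll, origin at the centre of its underside
- parts_bin_e: bystander: dark open parts bin 95 x 130 x 53 mm; origin at the centre of its underside
- spring_clamp_0: bystander: spring clamp 64 x 105 x 20 mm lying on the bench; origin at the centre of its underside
- screwdriver_yel: bystander: screwdriver 170 mm long, 28 mm thick, lying on the bench; origin at the centre of its underside
Mind the look-alikes: they are no part of the job. There is more than one size of the tape_stand; the job needs the larger. Leave any green or pink look-alike of the part that bears tape_center alone.

How it is judged:
By the outcome, as a careful person would: the job done as asked, in the order asked, and still so for the second after the job is handed in, with the robot touching nothing.
It also fails if it takes over 69 s, if anything falls off the work surface, if the arm or the gripper's body presses on something with over 40 N, if the wrist force passes 120 N, or if a joint passes its speed limit or range.

### The arm

A 6-joint arm with a two-finger parallel gripper is mounted at the origin on a cart in front of the work surface, level with it; the furniture and walls round the work are solid. World frame = base frame: x ahead of the robot, y to its left, z up, the work surface at z = 0. Lengths are in m, angles in rad, forces in N, time in s.
With the tool pointing down it reaches from about 0.325 to 0.925 m from the base axis. Payload 3.1 kg.
Tool frame: the origin (TCP) lies at the very end of the fingers, on their centre line; the grasp point (between the pads) lies 19 mm behind it; z points along the fingers, y is the line along which they close (so a half turn about z gives the same grasp; the last joint's range is limited). The gripper opens to 85 mm and grips with 20 to 120 N. Pads are 22 mm wide; open, the fingers measure 114 mm over their backs; the gripper's body (76 mm by 85 mm) begins 54 mm behind the grasp point. The pads swing forward as they close: fully open they stand 13 mm farther back than shut.
Start: joints at [-1.338, 0.217, 1.613, -0, 1.311, -0.112], TCP at [0.211, -0.588, 0.231] pointing down, gripper open.
Joint ranges: [-2.75, 2.75], [-0.78, 2.1], [0.31, 2.55], [-1.13, 4.27], [0.13, 2.63], [-2.58, 2.58]. Speed limits (rad/s): [2.79, 2.79, 3.14, 3.14, 3.14, 3.14].

### API

Orientations are given as a unit quaternion [x, y, z, w].
In Python, from rig import * gives the robot as it stands.
- The arm moves only by the tool step_arm, never from a script. Its argument "deltas" is a list of rows, each a list of 4 numbers: the shift along the world's x, y, z in cm, then the turn about the world's z in rad. A call has 1 to 10 rows; each row shifts and turns the commanded pose from where the row before left it; what a row does not reach is not made up. A row lasts 1/10 s, in which the tool goes at most 50 mm and 8.59 degrees, less where a joint would pass 70% of its speed; a pose out of reach is approached as far as the arm can. A call with a gripper value outside its range is refused whole. "jaw" is the finger opening in cm, from 0 to 8.54, set as the call begins (left out, the last holds). The fingers move at their own pace and stop on an object; the grip force is fixed at half the most. Time passes only in rows, so rows that do not move let the fingers close. It gives the time, the measured TCP pose, the force, the opening and the grip force at its end, in the units of the state.
- get_state(): the state, without advancing time (a new reading comes with each control period).
- read_camera(name): name is "scene" or "top" or "wrist"; returns the picture (400x640x3 uint8, blue, green, red); there is no depth.
- camera_params(name): a dict with "mtx" (3x3 intrinsics, pixels), "dist" ([k1, k2, p1, p2, k3] as OpenCV has them; the pictures are not rectified), "R" (3x3) and "t" (3): a world point X has camera coordinates R X + t; the wrist camera has in their place "mount" (4x4, takes a point from camera to tool coordinates, whose origin is the TCP and whose axes are the flange's). Camera axes: x right, y down, z forward; pixel columns grow to the right and rows downward; lengths in m; the calibration is good to about 2 mm. A picture is of the moment at which its call begins: read the wrist's pose just before it. camera_params takes no time and is no camera call.
- job_done(): hands the job in; it is judged then, once.
The state is a dict: "time_s": time; "joint_positions": joint angles; "dq": joint speeds; "joint_torque": joint torques, N m; "eef_pos": TCP position; "tcp_rot": TCP orientation; "wrist_force": force on the tool from outside, world axes, zero at the start; "ft_torque": the same for the moment, N m; "grip_width": finger opening in m; "grasp_force": force on a finger pad.
Only numpy, scipy, OpenCV 4.12 (cv2) and the standard library are available. Lean on these libraries where they do the work, as an engineer would, in place of code of your own. Each camera call takes 0.05 s, during which the arm holds its last target. There are 200 camera calls.

## Working session

There is one attempt and no reset: what is moved stays moved. The work goes in short steps, Python scripts to look and compute and a tool call to move; the robot and the scene stay as the last step left them, time stands still between calls to the robot, and variables do not carry over. Pictures are saved under pics/ and viewed, at most 10 in all, crops included, and the job is handed in when it is done.

Besides the shell and the picture viewer there is one more tool, called after "Emit:" as a command line: name --pt "numbers of a row" for each row, then --argument value for the rest. step_arm: Moves the arm, as the interface text tells. Its arguments: {"type":"object","properties":{"deltas":{"type":"array"},"jaw":{"type":"number"}},"required":["deltas"]}

```bash
mkdir -p pics
python3 - <<'E'
from rig import *
import cv2
for n in("scene","top"):
    cv2.imwrite(f"pics/{n}0.png",read_camera(n))
    p=camera_params(n); print(n,p)
s=get_state();print(s)
E
```

```text
scene {'mtx': array([[446.5713924 ,   0.        , 317.26723047],
       [  0.        , 446.5713924 , 196.30609255],
       [  0.        ,   0.        ,   1.        ]]), 'dist': array([-0.10658963,  0.        ,  0.        ,  0.        ,  0.        ]), 'R': array([[-0.90111457, -0.43318914, -0.01843109],
       [-0.28882514,  0.63142912, -0.71963692],
       [ 0.32337683, -0.64315195, -0.69410589]]), 't': array([0.43788916, 0.17910041, 1.19555604])}
top {'mtx': array([[429.70304424,   0.        , 327.50237474],
       [  0.        , 429.70304424, 199.84483695],
       [  0.        ,   0.        ,   1.        ]]), 'dist': array([-0.04287442,  0.        ,  0.        ,  0.        ,  0.        ]), 'R': array([[ 0.02686065, -0.99962657, -0.00502271],
       [-0.9914078 , -0.02599567, -0.12819832],
       [ 0.12801988,  0.00842304, -0.99173583]]), 't': array([0.02153431, 0.50379843, 1.17378533])}
{'time_s': 0.1, 'joint_positions': array([-1.33816547e+00,  2.17679288e-01,  1.61481417e+00, -1.93658527e-05,
        1.31130439e+00, -1.12210089e-01]), 'dq': array([-0.00157995, -0.00140061, -0.00270953,  0.00125534, -0.00031162,
       -0.00173389]), 'joint_torque': array([-8.90507636e-04, -3.98077583e+01, -3.04971600e+01, -2.02442825e-04,
        4.20692479e-03, -2.26873155e-06]), 'eef_pos': array([ 0.2111142 , -0.58746493,  0.23007735]), 'tcp_rot': array([ 9.85171352e-01,  1.71569787e-01, -7.56866441e-05, -1.10003454e-03]), 'wrist_force': array([-0.49900923,  0.59456679,  0.58941337]), 'ft_torque': array([ 0.10511376, -0.01463372, -0.01982575]), 'grasp_force': 0.0, 'grip_width': 0.08553832344536966}
```

View pics/scene0.png

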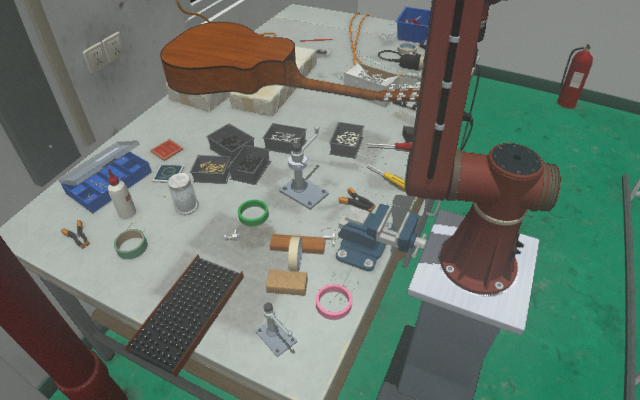

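View pics/top0.png

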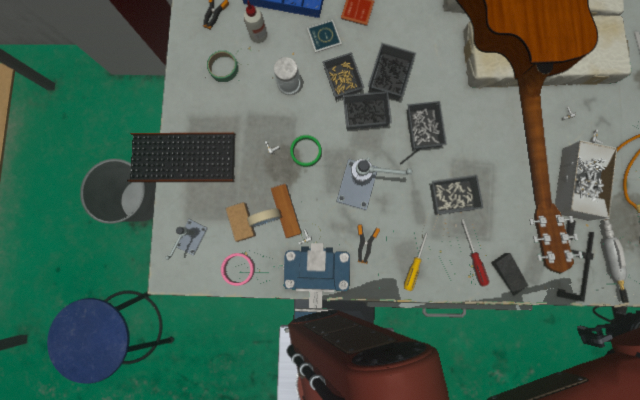

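The scene picture shows the larger stand near (300,185) and the cream roll at (295,250), between the caul and the cork. In the top picture the stand is at (358,182) with its hook pointing right to about (405,175), and the roll is at (264,216). I'll enlarge both.

Run:
```python
import cv2,numpy as np
t=cv2.imread("pics/top0.png");s=cv2.imread("pics/scene0.png")
a=cv2.resize(t[140:250,220:420],None,fx=4,fy=4,interpolation=cv2.INTER_CUBIC)
cv2.imwrite("pics/topc.png",a)
b=cv2.resize(s[120:300,230:350],(400,600),interpolation=cv2.INTER_CUBIC)
cv2.imwrite("pics/scenec.png",b)
```

```text
(no output)
```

View pics/topc.png

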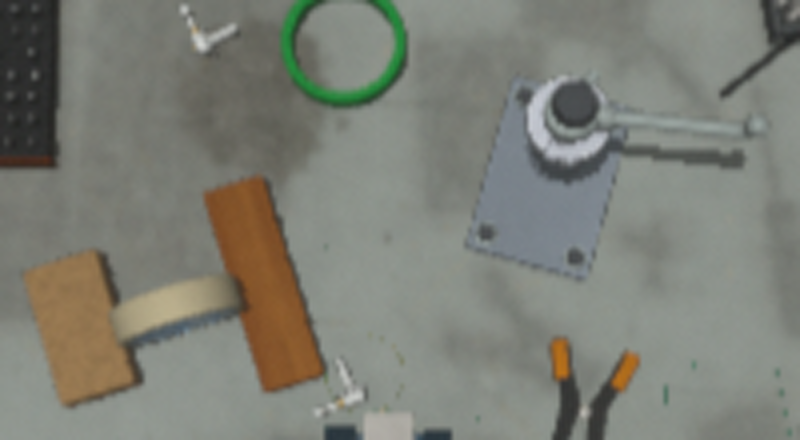

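View pics/scenec.png

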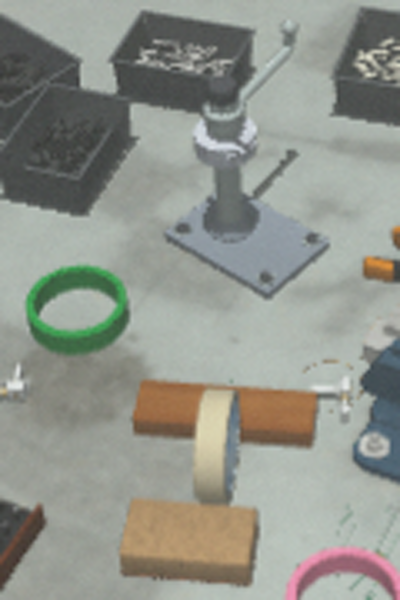

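Enlarged top view: cap top at crop (575,103), ball at (757,126), foot corners at (515,78), (468,245), (585,278), and the roll's crown around (178,303). Enlarged scene view: ball at (289,27), roll crown at (217,395). The foot reaches farther out toward the robot, so that side is the front.

```bash
cat > h.py <<'E'
from rig import *
import cv2,numpy as np
def ray(P,px,R,t):
    u=cv2.undistortPoints(np.array([[px]],float),P["mtx"],P["dist"])[0,0]
    return -R.T@t, R.T@np.array([u[0],u[1],1.])
def at(n,px,z):
    P=camera_params(n);C,d=ray(P,px,P["R"],P["t"]);return (C+d*(z-C[2])/d[2]).round(4)
def proj(n,X):
    P=camera_params(n);return cv2.projectPoints(np.atleast_2d(np.array(X,float)),cv2.Rodrigues(P["R"])[0],P["t"],P["mtx"],P["dist"])[0][:,0].round(1)
E
python3 - <<'E'
from h import *
T=lambda x,y:((x-1.5)/4+220,(y-1.5)/4+140)
S=lambda x,y:(x/3.333+230,y/3.333+120)
print("cap",at("top",T(575,103),.18)); print("ball",at("top",T(757,126),.165),at("scene",S(289,27),.165))
print("capS",at("scene",S(223,85),.18))
for c in [(515,78),(468,245),(585,278),(632,110)]: print("foot",at("top",T(*c),.01))
print("collar",at("top",T(568,121),.126))
print("caul",[at("top",T(*c),.022) for c in[(205,192),(263,177),(323,375),(268,391)]])
print("cork",[at("top",T(*c),.028) for c in[(25,272),(99,251),(140,383),(67,405)]])
print("roll crown",at("top",T(178,303),.09),at("scene",S(217,395),.09))
P=camera_params("wrist");print(P)
E
```

```text
cap [ 0.5728 -0.0532  0.18  ]
ball [ 0.5643 -0.1693  0.165 ] [ 0.566  -0.1697  0.165 ]
capS [ 0.5713 -0.0495  0.18  ]
foot [ 0.6264 -0.0221  0.01  ]
foot [0.5037 0.0089 0.01  ]
foot [ 0.4821 -0.075   0.01  ]
foot [ 0.605  -0.1071  0.01  ]
collar [ 0.5722 -0.0529  0.126 ]
caul [array([0.5352, 0.1971, 0.022 ]), array([0.5471, 0.1562, 0.022 ]), array([0.4076, 0.1085, 0.022 ]), array([0.3953, 0.1467, 0.022 ])]
cork [array([0.474, 0.321, 0.028]), array([0.4903, 0.2693, 0.028 ]), array([0.3982, 0.2358, 0.028 ]), array([0.3815, 0.2862, 0.028 ])]
roll crown [0.4495 0.2021 0.09  ] [0.4522 0.1984 0.09  ]
{'mtx': array([[306.72774207,   0.        , 320.39964422],
       [  0.        , 306.72774207, 195.12036136],
       [  0.        ,   0.        ,   1.        ]]), 'dist': array([-0.03157687,  0.        ,  0.        ,  0.        ,  0.        ]), 'mount': array([[ 4.39027764e-04, -9.63805696e-01, -2.66605303e-01,
         6.89703508e-02],
       [ 9.99999877e-01,  3.61218358e-04,  3.40891188e-04,
         8.40716022e-05],
       [-2.32250138e-04, -2.66605420e-01,  9.63805736e-01,
        -1.42262539e-01],
       [ 0.00000000e+00,  0.00000000e+00,  0.00000000e+00,
         1.00000000e+00]])}
```

Emit:
step_arm --pt "0 0 4 0" --pt "2.5 3 1 0.08" --pt "2.5 3 0 0.08" --pt "2.5 3 0 0.08" --pt "2.5 3 0 0.08" --pt "2.5 3 0 0.08" --pt "2.5 3 0 0.08" --pt "2.5 3 0 0.08" --pt "2.5 3 0 0.08" --pt "2.5 3 0 0.08" --jaw 5

```text
time_s: 1.1
eef_pos: [0.4368, -0.3166, 0.2807]
tcp_rot: [0.861, 0.509, -0.0, -0.0]
wrist_force: [0.8, -0.3, 0.5]
grip_width: 0.0499
grasp_force: 0.0
```

Emit:
step_arm --pt "2.5 3 0 0.09" --pt "2.5 3 0 0.09" --pt "2.5 3 0 0.09" --pt "2.5 3 0 0.09" --pt "2.5 2.5 0 0.08" --pt "0 0 0 0" --pt "0 0 0 0" --pt "0 0 0 0"

```text
time_s: 1.9
eef_pos: [0.5605, -0.1737, 0.2808]
tcp_rot: [0.73, 0.683, -0.001, -0.0]
wrist_force: [-0.6, -0.7, -0.8]
grip_width: 0.0501
grasp_force: 0.0
```

```bash
cat >> h.py <<'E'
from scipy.spatial.transform import Rotation as Ro
def shot(f):
    s=get_state();im=read_camera("wrist");cv2.imwrite(f,im)
    M=camera_params("wrist")["mount"];R=Ro.from_quat(s["tcp_rot"]).as_matrix()
    np.savez(f[:-4],R=(R@M[:3,:3]).T,t=-(R@M[:3,:3]).T@(R@M[:3,3]+s["eef_pos"]))
def wat(f,px,z):
    d=np.load(f[:-4]+".npz");C,v=ray(camera_params("wrist"),px,d["R"],d["t"]);return (C+v*(z-C[2])/v[2]).round(4)
E
python3 -c "
from h import *
shot('pics/w1.png')"
```

```text
(no output)
```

View pics/w1.png

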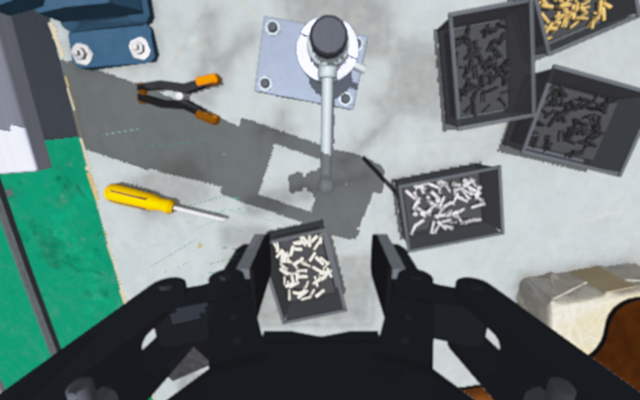

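The wrist view has the ball at (326,184) and the cap top at about (330,37); the arm runs straight up the picture.

Run:
```python
from h import *
f='pics/w1.png'
print(wat(f,(326,184),.165),wat(f,(330,35),.18),wat(f,(326,58),.126),get_state()["eef_pos"])
```

```text
[ 0.5671 -0.1676  0.165 ] [ 0.5768 -0.0536  0.18  ] [ 0.5744 -0.0607  0.126 ] [ 0.56048975 -0.17398768  0.28097242]
```

Emit:
step_arm --pt "0.6 0.6 0 0" --pt "0 0 -4 0" --pt "0 0 -4 0" --pt "0 0 -3 0" --pt "0 0 -2 0" --pt "0 0 -1 0" --pt "0 0 0 0" --pt "0 0 0 0"

```text
time_s: 2.75
eef_pos: [0.5681, -0.1678, 0.1425]
tcp_rot: [0.73, 0.683, 0.0, 0.001]
wrist_force: [1.2, 0.8, 0.9]
grip_width: 0.0501
grasp_force: 0.0
```

Run:
```python
import cv2,numpy as np
a=cv2.resize(cv2.imread("pics/w1.png")[10:90,285:375],(450,400),interpolation=cv2.INTER_CUBIC)
b=cv2.resize(cv2.imread("pics/scene0.png")[145:180,280:315],(350,350),interpolation=cv2.INTER_CUBIC)
b=cv2.copyMakeBorder(b,0,50,0,0,cv2.BORDER_CONSTANT)
cv2.imwrite("pics/col.png",np.hstack([a,b]))
```

```text
(no output)
```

View pics/col.png

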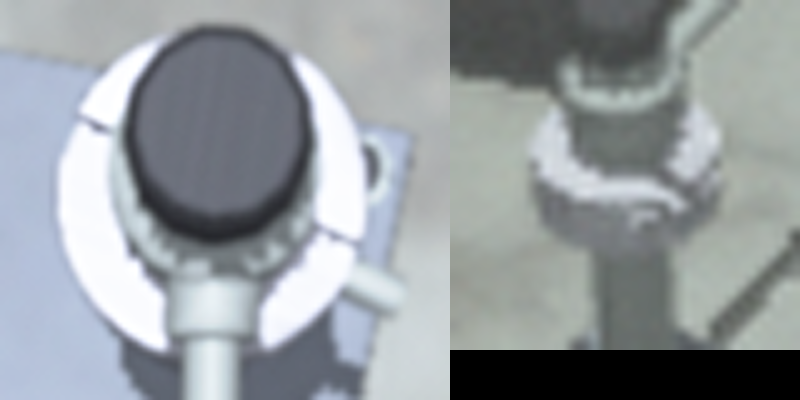

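The left crop shows the collar's slot as thin dark lines: one end at (93,125), toward the front, and the other at (348,240), which are wrist pixels (303.6,35) and (354.6,58).

Run:
```python
from h import *
f='pics/w1.png'
a=wat(f,(285+92.5/5,10+125/5),.126);b=wat(f,(285+348/5,10+240/5),.126)
v=a-b;ang=np.arctan2(v[1],v[0])%6.2832;print(a,b,np.hypot(*v[:2]),ang,np.degrees(ang))
A=np.array([.573,-.0533]);p=None
for th in [4.66,4.4,4.1,3.8,3.5,3.3,3.2,3.1,3.0,2.9,2.8]:
    T=A+.116*np.array([np.cos(th),np.sin(th)])+.0175*np.array([np.sin(th),-np.cos(th)])
    print(th,T.round(4),None if p is None else (100*(T-p)).round(2));p=T
```

```text
[ 0.5557 -0.0404  0.126 ] [ 0.6001 -0.0624  0.126 ] 0.049551589278246155 2.681555137208987 153.64179189369935
4.66 [ 0.5494 -0.1682] None
4.4 [ 0.5207 -0.1583] [-2.88  0.99]
4.1 [ 0.492  -0.1382] [-2.87  2.01]
3.8 [ 0.4705 -0.1104] [-2.15  2.77]
3.5 [ 0.4582 -0.0776] [-1.23  3.28]
3.3 [ 0.4557 -0.0543] [-0.25  2.33]
3.2 [ 0.4562 -0.0426] [0.05 1.17]
3.1 [ 0.4578 -0.031 ] [0.17 1.16]
3.0 [ 0.4606 -0.0196] [0.28 1.14]
2.9 [ 0.4646 -0.0086] [0.39 1.1 ]
2.8 [0.4696 0.002 ] [0.5  1.06]
```

Emit:
step_arm --pt "-1 0 0 0" --pt "-0.9 0 0 0" --pt "-0.72 0.18 0 -0.065" --pt "-0.72 0.22 0 -0.065" --pt "-0.72 0.27 0 -0.065" --pt "-0.72 0.32 0 -0.065" --pt "-0.75 0.42 0 -0.075" --pt "-0.74 0.48 0 -0.075" --pt "-0.7 0.53 0 -0.075" --pt "-0.68 0.58 0 -0.075"

```text
time_s: 3.75
eef_pos: [0.491, -0.1373, 0.1426]
tcp_rot: [0.891, 0.454, 0.001, 0.001]
wrist_force: [1.0, -0.4, -0.0]
grip_width: 0.0498
grasp_force: 0.6
```

Emit:
step_arm --pt "-0.6 0.63 0 -0.075" --pt "-0.55 0.68 0 -0.075" --pt "-0.52 0.71 0 -0.075" --pt "-0.48 0.75 0 -0.075" --pt "-0.38 0.78 0 -0.075" --pt "-0.34 0.81 0 -0.075" --pt "-0.28 0.83 0 -0.075" --pt "-0.23 0.86 0 -0.075" --pt "0 0 0 0"

```text
time_s: 4.65
eef_pos: [0.4565, -0.0762, 0.1421]
tcp_rot: [0.985, 0.172, 0.001, 0.0]
wrist_force: [0.0, -0.1, 0.4]
grip_width: 0.0498
grasp_force: 0.0
```

Emit:
step_arm --pt "-0.1 0.58 0 -0.05" --pt "-0.06 0.58 0 -0.05" --pt "-0.03 0.58 0 -0.05" --pt "0 0.58 0 -0.05" --pt "0 0.58 0 -0.05" --pt "0.03 0.58 0 -0.05" --pt "0.07 0.58 0 -0.05" --pt "0.1 0.58 0 -0.05" --pt "0.13 0.57 0 -0.05" --pt "0.15 0.57 0 -0.05"

```text
time_s: 5.65
eef_pos: [0.4599, -0.0196, 0.1419]
tcp_rot: [0.997, -0.078, 0.0, 0.001]
wrist_force: [-1.0, -1.4, 0.6]
grip_width: 0.0501
grasp_force: 0.6
```

```bash
python3 -c "
from h import *
shot('pics/w2.png')"
```

```text
(no output)
```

View pics/w2.png

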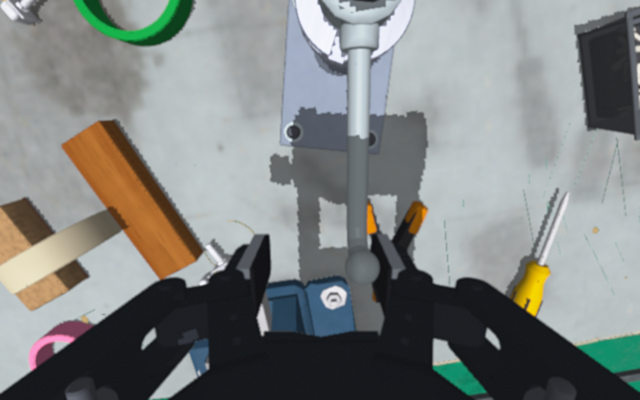

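The ball rests against the right finger at (362,266), and the hook has come round with it. The slot end shows just left of the arm at about (328,52), so there's a little farther to go.

Emit:
step_arm --pt "0.1 0.34 0 -0.03" --pt "0.1 0.34 0 -0.03" --pt "0.11 0.33 0 -0.03" --pt "0.12 0.33 0 -0.03" --pt "0.13 0.33 0 -0.03"

```text
time_s: 6.2
eef_pos: [0.4657, -0.003, 0.1418]
tcp_rot: [0.988, -0.151, 0.001, 0.0]
wrist_force: [0.7, -0.8, 1.1]
grip_width: 0.0502
grasp_force: 0.5
```

Emit:
step_arm --pt "0.14 0.32 0 -0.03" --pt "0.09 0.21 0 -0.02"

```text
time_s: 6.4
eef_pos: [0.4679, 0.0026, 0.1417]
tcp_rot: [0.984, -0.176, 0.0, 0.0]
wrist_force: [0.3, -0.4, 0.3]
grip_width: 0.0504
grasp_force: 0.3
```

Now in small steps, watching the force.

Emit:
step_arm --pt "0.1 0.2 0 -0.02" --pt "0.1 0.2 0 -0.02"

```text
time_s: 6.6
eef_pos: [0.4697, 0.0071, 0.1414]
tcp_rot: [0.98, -0.197, -0.0, -0.0]
wrist_force: [0.6, -0.4, -0.0]
grip_width: 0.05
grasp_force: 0.0
```

Emit:
step_arm --pt "0.1 0.2 0 -0.02" --pt "0.1 0.2 0 -0.02"

```text
time_s: 6.8
eef_pos: [0.4718, 0.0113, 0.1413]
tcp_rot: [0.976, -0.217, -0.0, -0.0]
wrist_force: [0.7, 0.1, -0.6]
grip_width: 0.05
grasp_force: 0.0
```

Emit:
step_arm --pt "0.1 0.2 0 -0.02" --pt "0 0 0 0"

```text
time_s: 7.0
eef_pos: [0.4729, 0.0133, 0.1413]
tcp_rot: [0.974, -0.226, -0.0, -0.0]
wrist_force: [-0.5, -1.1, -0.7]
grip_width: 0.05
grasp_force: 0.0
```

Emit:
step_arm --pt "0.1 0.2 0 -0.02" --pt "0 0 0 0"

```text
time_s: 7.2
eef_pos: [0.4739, 0.0152, 0.1413]
tcp_rot: [0.972, -0.236, -0.0, -0.0]
wrist_force: [-1.0, -0.6, -0.1]
grip_width: 0.0502
grasp_force: 0.1
```

Emit:
step_arm --pt "0.1 0.2 0 -0.02" --pt "0 0 0 0"

```text
time_s: 7.4
eef_pos: [0.4748, 0.0172, 0.1413]
tcp_rot: [0.969, -0.245, -0.0, -0.0]
wrist_force: [0.2, 0.1, 0.2]
grip_width: 0.0501
grasp_force: 0.1
```

Emit:
step_arm --pt "0.1 0.2 0 -0.02" --pt "0 0 0 0"

```text
time_s: 7.6
eef_pos: [0.4759, 0.0192, 0.1413]
tcp_rot: [0.967, -0.255, 0.0, -0.0]
wrist_force: [0.3, -0.7, 0.8]
grip_width: 0.0499
grasp_force: 0.1
```

Emit:
step_arm --pt "0.1 0.2 0 -0.02" --pt "0 0 0 0"

```text
time_s: 7.8
eef_pos: [0.4769, 0.0212, 0.1413]
tcp_rot: [0.964, -0.265, 0.0, 0.0]
wrist_force: [-0.1, -0.8, -0.2]
grip_width: 0.05
grasp_force: 0.2
```

Emit:
step_arm --pt "0.1 0.2 0 -0.02" --pt "0 0 0 0"

```text
time_s: 8.0
eef_pos: [0.4779, 0.0227, 0.1413]
tcp_rot: [0.962, -0.274, 0.0, 0.0]
wrist_force: [0.1, -2.9, -0.9]
grip_width: 0.05
grasp_force: 1.0
```

```bash
python3 -c "
from h import *
shot('pics/w3.png')
im=cv2.imread('pics/w3.png')
cv2.imwrite('pics/w3c.png',cv2.resize(im[0:310,240:440],(516,600)*1 if 0 else (387,600),interpolation=cv2.INTER_CUBIC))"
```

```text
(no output)
```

View pics/w3c.png

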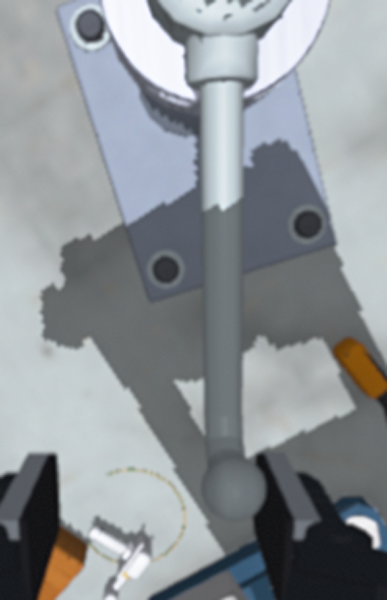

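The ball at crop (233,487), wrist pixel (360.4,251.7), presses on the right finger. The arm now covers the slot, and the force has risen to 3 N, which suggests a stop.

Run:
```python
from h import *
f='pics/w3.png'
for z in(.158,.165):
    b=wat(f,(360.4,251.7),z);v=b[:2]-[.573,-.0533];print(z,b,np.hypot(*v),np.arctan2(v[1],v[0]))
s=get_state();print(s["wrist_force"],s["eef_pos"])
```

```text
0.158 [0.4753 0.0045 0.158 ] 0.11351709122418523 2.607367363265236
0.165 [0.4787 0.0035 0.165 ] 0.11008510344274555 2.599459492432413
[ 0.87210673 -3.48311854 -0.10477983] [0.47789256 0.02276089 0.14133118]
```

Emit:
step_arm --pt "0.05 0.1 0 -0.01" --pt "0 0 0 0"

```text
time_s: 8.25
eef_pos: [0.4785, 0.0236, 0.1414]
tcp_rot: [0.96, -0.279, 0.0, 0.001]
wrist_force: [0.1, -4.0, -0.6]
grip_width: 0.0501
grasp_force: 1.6
```

The stop is firm at an angle of about 2.61 rad, 0.28 from front, and the ball radius fits the head-home height. I'll back off, rise and go to the roll.

Emit:
step_arm --pt "-0.45 -0.75 0 0" --pt "-0.45 -0.75 0 0" --pt "0 0 2 0" --pt "0 0 4 0" --pt "0 0 4 0" --pt "-0.2 1.9 0 0.14" --pt "-0.2 1.9 0 0.14" --pt "-0.2 1.9 0 0.14" --pt "-0.2 1.9 0 0.14" --pt "-0.2 1.9 0 0.14"

```text
time_s: 9.25
eef_pos: [0.4585, 0.1047, 0.2412]
tcp_rot: [0.998, 0.07, -0.0, -0.001]
wrist_force: [0.3, -0.0, 0.7]
grip_width: 0.0497
grasp_force: 0.0
```

Emit:
step_arm --pt "-0.2 1.9 0 0.14" --pt "-0.2 1.9 0 0.14" --pt "-0.2 1.9 0 0.14" --pt "-0.2 1.9 0 0.14" --pt "0 1.9 0 0.14" --pt "0 0 0 0.14" --pt "0 0 0 0.14" --pt "0 0 0 0.14" --pt "0 0 0 0.14" --pt "0 0 0 0.14"

```text
time_s: 10.25
eef_pos: [0.4506, 0.1989, 0.2411]
tcp_rot: [0.718, 0.696, -0.0, -0.001]
wrist_force: [-0.5, -0.2, 0.2]
grip_width: 0.0502
grasp_force: 0.0
```

Emit:
step_arm --pt "0 0 0 0.14" --pt "0 0 0 0.14" --pt "0 0 0 0.1" --pt "0 0 0 0" --pt "0 0 0 0"

```text
time_s: 10.75
eef_pos: [0.4509, 0.1989, 0.2412]
tcp_rot: [0.577, 0.817, -0.0, -0.0]
wrist_force: [-0.7, 0.3, -0.7]
grip_width: 0.0504
grasp_force: 0.0
```

```bash
python3 -c "
from h import *
shot('pics/w4.png');print(get_state()['joint_positions'].round(3))"
```

```text
[ 0.273 -0.078  1.907  0.     1.313 -0.069]
```

View pics/w4.png

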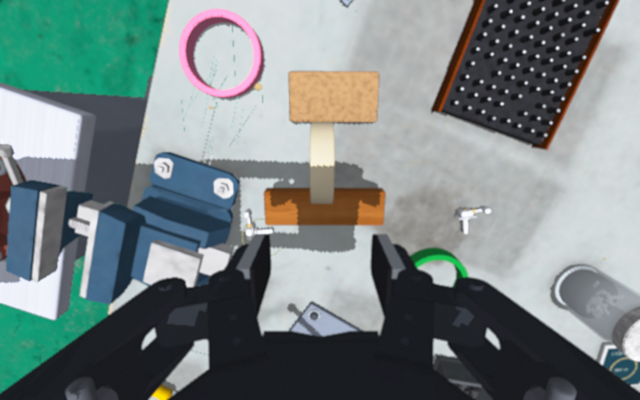

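The wrist view has the roll upright at columns 309–335. The cork's near edge is at row 122 and the caul's at row 188, and the roll is square to the tool.

Run:
```python
from h import *
f='pics/w4.png'
a=wat(f,(322,188),.022);b=wat(f,(322,123),.028)
d=(b-a)[:2];print(a,b,np.hypot(*d),np.degrees(np.arctan2(d[1],d[0])))
for w in(38.7,):
    L=np.hypot(*d);print("centre",a[:2]+d/L*(L*.5-.0015),)
print("crown",[wat(f,(322,r),.09) for r in(155,165,175)])
print([wat(f,c,.09) for c in[(309.5,165),(335,165)]])
d=np.load('pics/w4.npz');P=camera_params("wrist")
s=get_state();print(s["eef_pos"],2*np.degrees(np.arctan2(s["tcp_rot"][1],s["tcp_rot"][0])))
```

```text
[0.4621 0.1778 0.022 ] [0.436  0.2505 0.028 ] 0.07724312267121261 109.74862670695063
centre [0.44955684 0.21273822]
crown [array([0.445 , 0.2245, 0.09  ]), array([0.4483, 0.2154, 0.09  ]), array([0.4516, 0.2061, 0.09  ])]
[array([0.4369, 0.2113, 0.09  ]), array([0.4601, 0.2196, 0.09  ])]
[0.45102285 0.19892417 0.24121319] 109.58863918278044
```

Emit:
step_arm --pt "-0.6 2 0 0" --pt "-0.5 2 0 0" --pt "0 0 -4 0" --pt "0 0 -4 0" --pt "0 0 -4 0" --pt "0 0 -3 0" --pt "0 0 -2 0" --pt "0 0 -1.5 0" --pt "0 0 0 0" --pt "0 0 0 0"

```text
time_s: 11.8
eef_pos: [0.4403, 0.2391, 0.0564]
tcp_rot: [0.576, 0.817, -0.0, -0.0]
wrist_force: [-1.2, -0.3, -0.7]
grip_width: 0.0499
grasp_force: 0.0
```

Emit:
step_arm --pt "0 0 0 0" --pt "0 0 0 0" --pt "0 0 0 0" --pt "0 0 0 0" --pt "0 0 0 0" --pt "0 0 0 0" --jaw 1.5

```text
time_s: 12.4
eef_pos: [0.4414, 0.2397, 0.0577]
tcp_rot: [0.576, 0.818, 0.001, 0.001]
wrist_force: [-0.0, 1.5, 7.0]
grip_width: 0.0222
grasp_force: 59.1
```

Emit:
step_arm --pt "0 0 1 0" --pt "0 0 3 0" --pt "0 0 4 0" --pt "0 0 4 0" --pt "0 0 0 0" --pt "0 0 0 0"

```text
time_s: 13.0
eef_pos: [0.4408, 0.2392, 0.1776]
tcp_rot: [0.576, 0.818, 0.001, 0.001]
wrist_force: [0.2, 0.2, -1.3]
grip_width: 0.0225
grasp_force: 59.0
```

Emit:
step_arm --pt "0.1 -1.8 0 -0.097" --pt "0.1 -2.1 0 -0.097" --pt "0.1 -2.1 0 -0.097" --pt "0.1 -2.1 0 -0.097" --pt "0.1 -2.1 0 -0.097" --pt "0.1 -2.1 0 -0.097" --pt "0.1 -2.1 0 -0.097" --pt "0.1 -2.1 0 -0.097" --pt "0.1 -2.1 0 -0.097" --pt "0 0 0 0"

```text
time_s: 14.0
eef_pos: [0.4474, 0.0513, 0.1739]
tcp_rot: [0.868, 0.496, -0.002, -0.001]
wrist_force: [-0.4, 0.4, -1.7]
grip_width: 0.0223
grasp_force: 59.0
```

```bash
python3 -c "
from h import *
s=read_camera('scene');shot('pics/w5.png')
w=cv2.imread('pics/w5.png')
a=cv2.resize(s[100:240,240:380],(400,400),interpolation=cv2.INTER_CUBIC)
b=cv2.resize(w[60:310,220:420],(320,400))
cv2.imwrite('pics/c5.png',np.hstack([a,b]))
S=get_state();print(S['eef_pos'],np.degrees(2*np.arctan2(S['tcp_rot'][1],S['tcp_rot'][0])))"
```

```text
[0.44779974 0.05314374 0.17449502] 59.69710889354539
```

View pics/c5.png

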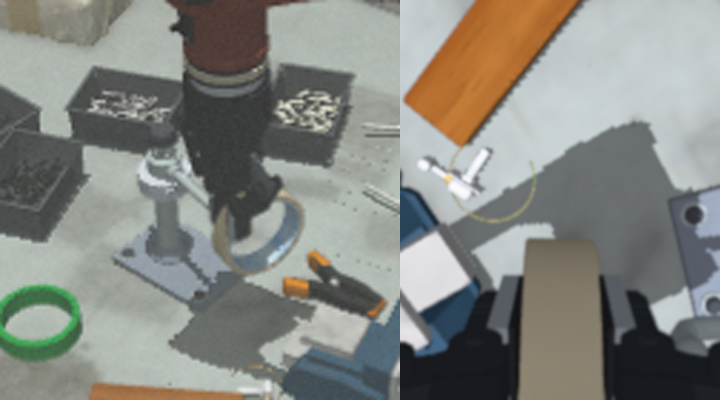

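The roll is held squarely, with its outer edge at wrist pixel ≈(322,210). The hook arm shows in the scene crop beside the gripper at (190,180). I'll check the roll's offset in the grip from that edge.

Run:
```python
from h import *
d=np.load('pics/w5.npz');C,v=ray(camera_params("wrist"),(321.9,210),d["R"],d["t"])
s=get_state();T=s["eef_pos"];x=Ro.from_quat(s["tcp_rot"]).as_matrix()[:,0]
cu=np.array([(C-T)@x,C[2]-T[2]]);dv=np.array([v@x,v[2]]);dv/=np.hypot(*dv)
n=np.array([dv[1],-dv[0]])
for o in np.arange(-.045,-.014,.005):
    q=np.array([o,-.0127])-cu; print(o.round(3),abs(q@n).round(4))
A=np.array([.573,-.0533]);u=np.array([np.cos(2.62),np.sin(2.62)]);w=np.array([u[1],-u[0]])
print(u,w,(T[:2]-A)@u,(T[:2]-A)@w)
```

```text
-0.045 0.0588
-0.04 0.054
-0.035 0.0493
-0.03 0.0445
-0.025 0.0398
-0.02 0.035
-0.015 0.0303
[-0.86702672  0.49826164] [0.49826164 0.86702672] 0.16158880450196536 0.029907074528869097
```

Emit:
step_arm --pt "0 0 -1 0" --pt "0 0 -1 0" --pt "0.87 -0.5 0 0" --pt "0.87 -0.5 0 0" --pt "0 0 0 0"

```text
time_s: 14.6
eef_pos: [0.4686, 0.0425, 0.1568]
tcp_rot: [0.867, 0.498, 0.001, 0.001]
wrist_force: [-0.4, 0.4, -0.5]
grip_width: 0.0226
grasp_force: 59.0
```

Emit:
step_arm --pt "0.8 -0.46 0 0" --pt "0.8 -0.46 0 0" --pt "0.8 -0.46 0 0" --pt "0.8 -0.46 0 0" --pt "0 0 0 0"

```text
time_s: 15.1
eef_pos: [0.5001, 0.0239, 0.1567]
tcp_rot: [0.868, 0.497, 0.0, 0.0]
wrist_force: [-0.2, 0.6, -1.3]
grip_width: 0.0224
grasp_force: 59.0
```

Emit:
step_arm --pt "0.8 -0.46 0 0" --pt "0.8 -0.46 0 0" --pt "0.8 -0.46 0 0" --pt "0.8 -0.47 0 0" --pt "0 0 0 0" --pt "0 0 0 0"

```text
time_s: 15.7
eef_pos: [0.5307, 0.0061, 0.1562]
tcp_rot: [0.867, 0.497, -0.0, -0.0]
wrist_force: [0.2, -0.2, -1.1]
grip_width: 0.0225
grasp_force: 59.0
```

Emit:
step_arm --pt "0 0 -1 0" --pt "0 0 -1 0" --pt "0 0 -1 0" --pt "0 0 -0.5 0" --pt "0 0 0 0" --pt "0 0 0 0"

```text
time_s: 16.3
eef_pos: [0.5306, 0.0062, 0.1211]
tcp_rot: [0.867, 0.498, -0.0, -0.0]
wrist_force: [0.4, -0.8, -0.5]
grip_width: 0.0229
grasp_force: 59.0
```

Emit:
step_arm --pt "0 0 -0.2 0" --pt "0 0 -0.1 0" --pt "0 0 0 0"

```text
time_s: 16.6
eef_pos: [0.5308, 0.0061, 0.1185]
tcp_rot: [0.867, 0.498, 0.0, 0.0]
wrist_force: [-0.3, -0.6, -1.6]
grip_width: 0.0225
grasp_force: 59.0
```

Emit:
step_arm --pt "0 0 -0.1 0" --pt "0 0 -0.1 0" --pt "0 0 0 0"

```text
time_s: 16.9
eef_pos: [0.5306, 0.0062, 0.1162]
tcp_rot: [0.867, 0.498, -0.0, -0.0]
wrist_force: [0.2, 0.1, -1.6]
grip_width: 0.0223
grasp_force: 59.0
```

Emit:
step_arm --pt "0 0 -0.1 0" --pt "0 0 0 0"

```text
time_s: 17.1
eef_pos: [0.5308, 0.0061, 0.1154]
tcp_rot: [0.867, 0.498, 0.0, 0.0]
wrist_force: [-0.5, -0.1, 0.5]
grip_width: 0.0226
grasp_force: 59.1
```

Emit:
step_arm --pt "0 0 -0.05 0" --pt "0 0 0 0" --pt "0 0 0 0"

```text
time_s: 17.4
eef_pos: [0.5308, 0.0062, 0.115]
tcp_rot: [0.867, 0.498, 0.0, 0.0]
wrist_force: [-1.1, 0.8, 0.3]
grip_width: 0.0225
grasp_force: 59.3
```

Contact: the weight has come off the wrist, about 2 N. Now I'll release.

Emit:
step_arm --pt "0 0 0 0" --pt "0 0 0 0" --pt "0 0 0 0" --pt "0 0 0 0" --pt "0 0 0 0" --jaw 4.2

```text
time_s: 17.9
eef_pos: [0.5307, 0.0062, 0.1148]
tcp_rot: [0.867, 0.498, -0.0, -0.0]
wrist_force: [0.4, 0.4, 0.7]
grip_width: 0.0422
grasp_force: 0.0
```

Emit:
step_arm --pt "0 0 1 0" --pt "0 0 2 0" --pt "0 0 3 0" --pt "0 0 4 0" --pt "0 0 4 0" --pt "-1 2.5 0 0" --pt "-1 2.5 0 0" --pt "-1 2.5 0 0" --pt "0 0 0 0" --pt "0 0 0 0"

```text
time_s: 18.9
eef_pos: [0.5008, 0.0813, 0.2555]
tcp_rot: [0.867, 0.498, 0.0, 0.001]
wrist_force: [-0.5, 0.4, 0.3]
grip_width: 0.0418
grasp_force: 0.0
```

Run:
```python
from h import *
# numeric check, cream pixels near the stand in both views, against the expected roll outline
A=np.array([.573,-.0533]);u=np.array([-.867,.498]);w=np.array([.498,.867])
a=np.linspace(0,2*np.pi,60)
for n in("scene","top"):
    im=read_camera(n);cv2.imwrite(f"pics/{n}6.png",im)
    hull=[]
    for r in(.052,.076):
        for t in a: hull.append([*(A+r*u+.045*np.cos(t)*w),.102+.045*np.sin(t)])
    p=proj(n,hull);print(n,"expected box",p.min(0),p.max(0))
    h=cv2.cvtColor(im,cv2.COLOR_BGR2HSV)
    m=cv2.inRange(h,(10,30,60),(30,130,255));x0,y0=(p.min(0)-25).astype(int);x1,y1=(p.max(0)+25).astype(int)
    k,_,st,ce=cv2.connectedComponentsWithStats(m[y0:y1,x0:x1])
    for i in range(1,k):
        if st[i,4]>40: print("cream",st[i,:2]+[x0,y0],st[i,:2]+st[i,2:4]+[x0,y0],st[i,4])
    print("ball home/up",proj(n,[[*(A+.116*u),.158],[*(A+.116*u),.165]]).tolist())
```

```text
scene expected box [294.9 161.4] [325.  191.8]
cream [296 163] [323 191] 208
ball home/up [[319.9, 171.7], [319.9, 169.7]]
top expected box [331.9 178.6] [365.7 204.5]
cream [332 180] [364 206] 317
ball home/up [[339.1, 205.8], [339.1, 205.5]]
```

Emit:
step_arm --pt "-1 3 0 0" --pt "0 0 0 0" --pt "0 0 0 0" --pt "0 0 0 0" --pt "0 0 0 0" --pt "0 0 0 0" --pt "0 0 0 0"

```text
time_s: 19.7
eef_pos: [0.4908, 0.1108, 0.2548]
tcp_rot: [0.868, 0.497, -0.0, 0.0]
wrist_force: [0.3, -0.3, 0.2]
grip_width: 0.0423
grasp_force: 0.0
```

```bash
python3 -c "
from rig import *
print(job_done())"
```

```text
the job is handed in; nothing more can be done
None
```

The hook is in its front notch (felt as a firm stop, about 0.28 rad off the stand's front), the masking tape hangs on it behind the tip as the last camera check showed, and the job was handed in at about 20 s; the verdict was not shown.

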